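Load an angle bracket into a drill jig

ROBOT

A 7-joint arm with a two-finger parallel gripper is mounted at the origin on the work surface; the furniture and walls round the work are solid. World frame = base frame: x ahead of the robot, y to its left, z up, the work surface at z = 0. Lengths are in m, angles in rad, forces in N, time in s.
With the tool pointing down it reaches from about 0.425 to 0.95 m from the base axis. Payload 4.7 kg.
Tool frame: the origin (TCP) lies on the centre line of the jaws, within the pads' length; the fingertips stand robot.nose_length ahead of it and the grasp point (between the pads) lies 8 mm behind it (robot.nose_length is the distance from the TCP to the fingertips, in m); z points along the fingers, x is the direction in which the jaws open and shut, and the axes are right-handed (so a half turn about z gives the same grasp; the last joint's range is limited). The gripper opens to 85 mm and grips with 20 to 120 N. Pads are 22 mm wide; open, the fingers measure 114 mm over their backs; the gripper's body (76 mm by 85 mm) begins 54 mm behind the grasp point. The pads swing forward as they close: fully open they stand 13 mm farther back than shut.
Start: joints at [-1.291, 0.469, -0.049, 1.532, 0.024, 1.141, -0.082], TCP at [0.205, 0.643, 0.242] pointing down, gripper open.
Joint ranges: [-2.59, 2.59], [-0.33, 1.99], [-1.39, 1.29], [0.1, 2.45], [-1.04, 4.18], [0.21, 1.99], [-2.66, 2.66]. Speed limits (rad/s): [2.57, 2.57, 3.14, 3.14, 3.14, 3.14, 3.14].

INTERFACE

Orientations are given as [roll, pitch, yaw] about the fixed x, y, z axes, in that order (R = Rz(yaw) Ry(pitch) Rx(roll)).
In Python, from plant import robot gives the robot as it stands. Calls block until the motion is done:
- robot.goto(position, orientation): joint-space move of the TCP to a pose.
- robot.move_straight(position, vel=0.15, attitude=None, contact_N=None): straight line of the TCP; attitude=None keeps the orientation; vel is the mean speed in m/s. With contact_N (N) it stops when the force on the tool has changed by that much, and returns True; else False.
- robot.move_joints(angles): joint-space move.
- robot.grip(opening, strength=None): opening from 0.0 (shut) to 1.0 (fully open); strength is the grip in N (None keeps the last); returns when the fingers have stopped.
- robot.sleep(seconds).
- robot.inverse_kinematics(position, orientation): joint angles nearest the present ones, or None.
- robot.sense(): the state.
- robot.grab_frame(name): name is "scene" or "top"; returns a dict with "image" (420x560x3 uint8, red, green, blue), "range_z" (420x560 float32, m along the optical axis (not along the pixel's ray), 0 where there is no reading), "fx", "fy", "cx", "cy" (pixels), "R" (3x3) and "t" (3): a world point X has camera coordinates R X + t. Camera axes: x right, y down, z forward; pixel columns grow to the right and rows downward; lengths in m; the calibration is good to about 2 mm. A picture is of the moment at which its call begins.
A pose or a line that the arm cannot do raises robot.IKError and nothing moves.
- robot.close_job(): hands the job in, once; it reports no verdict.
The state is a dict: "t": time; "joint_pos": joint angles; "joint_velocities": joint speeds; "effort": joint torques, N m; "tcp_pos": TCP position; "tcp_rot": TCP orientation; "wrist_force": force on the tool from outside, world axes, zero at the start; "torque": the same for the moment, N m; "opening": opening from 0.0 (shut) to 1.0 (fully open).
Only numpy, scipy, OpenCV 4.12 (cv2) and the standard library are available. Lean on these libraries where they do the work, as an engineer would, in place of code of your own. Each camera call takes 0.05 s, during which the arm holds its last target. There are 200 camera calls.

TASK

Load the machined aluminium angle bracket into the drill jig: set its foot on the open end of the jig and slide it in under the bush plate, against the sprung stop, until the spring bolt snaps out fully behind it; then swing the clamp lever clockwise to its end so that the bracket is held for drilling, and let go. Feel your way: press only gently once it meets the solid stop, do not jam it against the rails or the bush plate, and leave the tools around the jig where they lie.

Things in the scene. Friction and masses are not known exactly. Their poses are not given: they have to be found in the camera images.
- drill_jig: Steel drill jig fixed to the bench: base plate 194 x 126 x 16 mm (its x -100 to +94, y -61 to +65). Origin on the bench; the flat floor the bracket slides on is at z = 16 mm. x points into the jig (loading direction; the open end is at -x), y left, z up; the slot is centred on y = 0. Only the lever stands higher than z = 42. The places of the jig's parts below are in mm in its frame
- slot_mouth (a point): Point on the floor at jig x = -20, y = 0, z = 16, where the slot begins; axes as the jig. Right rail: inner face y = -26.5, x -20 to 52, flared at the mouth from x = -34, y = -32.5. Left rail: inner face y = +26.5, x 17 to 52, flared from x = 12. Rails 10 mm high, so 1.5 mm of play each side of the 50 mm wide foot
- bush_plate (a point): Middle of the top of the bush plate: jig x = 36, y = 0, z = 36; axes as the jig. It bridges the rails from x = 20 to 52, underside 10 mm above the floor, 2 mm above the bracket's foot. Below and behind it is the adjustable stop: solid face somewhere from x = 44 to 68 (as last set, not measured; push on it with under 20 N), with a sprung plunger 6 mm proud (2.5 N at touch, 7 N fully in)
- bracket_web (a point): Machined aluminium angle bracket, 0.14 kg, standing on its foot: foot 60 x 50 x 8 mm; upright web 10 mm thick, 50 wide, 65 tall, along the foot's rear edge, faces flush. The point is in the middle of the web, 45 mm above the underside. x runs from the web out over the foot: leading edge 55 mm ahead, rear face 5 mm behind; z up. Seated it is square to the jig, its x there between -13 and +13 mm
- spring_bolt (a joint): Ramped spring bolt, 8 mm high, in a dark housing left of the mouth, carried by the stop. 0 = out, tip at jig y = 20; + (m) = pushed back left, to 0.009. The leading edge meets its ramp 75 mm short of the solid stop face, pushing it back 3.5 to 6.5 mm (2.5 to 5 N); it rides on the foot's left side and snaps to 0 behind the foot only with the leading edge within 1.5 mm of that face, and holds it
- clamp_lever (a joint): Clamp lever turning about a vertical axis at jig x = 38, y = 0, on top of the bush plate. 0 = open, pointing to the jig's +x; + (rad) = turned clockwise seen from above; its end is 1.6 (pointing to jig -y), where its screw has pressed a pad on the foot. It starts between 0 and 0.25, stays where it is left and turns with 1 to 3 N at its end. When turned, its pad blocks the slot
- lever_end (a point): Point in the clamp lever's black round handle (13 mm thick), 55 mm from the turning axis, z = 59 mm, 7 mm short of the tip; x points outwards along the lever. The black part reaches from 30 to 68 mm from the axis, its centre line rising from z = 54 to 61 mm
- bit_case: Flat hinged case, 72 x 110 x 22 mm; origin at its underside; not to be moved
- angle_bracket_3: Thin bent sheet angle, 60 x 25 x 25 mm, 2 mm thick (not the bracket to load); origin at its underside; not to be moved
- screwdriver: Screwdriver, 207 mm long, lying; not to be moved
- side_cutters: Side cutters, 52 x 138 x 16 mm, lying; not to be moved
Things that resemble listed ones, but are neither listed nor needed, are in the scene too. There is more than one size of the part that bears bracket_web; the job needs the larger.

How it is judged:
By the outcome, as a careful person would: the job done as asked, in the order asked, and still so for the second after the job is handed in, with the robot touching nothing.
It also fails if it takes over 72 s, if anything falls off the work surface, if the arm or the gripper's body presses on something with over 40 N, if the wrist force passes 120 N, or if a joint passes its speed limit or range.

## Working session

There is one attempt and no reset: what is moved stays moved. The work goes in short steps, each a Python script; the robot and the scene stay as the last script left them, time stands still between calls to the robot, and variables do not carry over. Pictures are saved under pics/ and viewed, about 8 in all and at most 12, crops included, and the job is handed in when it is done.

```bash
mkdir -p pics; ls
python3 - <<'E'
from plant import robot
import cv2,numpy as np
for n in("scene","top"):
    f=robot.grab_frame(n); np.savez(f"pics/{n}0.npz",**f)
    cv2.imwrite(f"pics/{n}0.png",cv2.resize(f["image"][:,:,::-1],(784,588),interpolation=cv2.INTER_CUBIC))
    print(n,f["fx"],f["fy"],f["cx"],f["cy"],f["R"].round(3).tolist(),f["t"], -f["R"].T@f["t"])
print(robot.nose_length,robot.sense())
E
```

```text
pics
scene 471.28986876545713 471.28986876545713 284.0716946391778 211.13168527186275 [[0.642, -0.767, 0.013], [-0.437, -0.38, -0.815], [0.63, 0.518, -0.579]] [-0.41951266  0.24630403  0.78560594] [-0.11805981 -0.6349026   0.66090378]
top 419.18127475720917 419.18127475720917 279.0274373749862 210.0533224691476 [[0.018, -1.0, 0.015], [-0.985, -0.021, -0.171], [0.171, -0.012, -0.985]] [-0.11976746  0.54424093  0.83773718] [ 0.39501212 -0.09871825  0.9200903 ]
0.011 {'t': 0.1, 'joint_pos': array([-1.29087595,  0.46937774, -0.04859331,  1.53355587,  0.02409004,
        1.14102363, -0.08230319]), 'joint_velocities': array([ 0.00010049, -0.00259975,  0.0015953 , -0.00231094, -0.00040402,
       -0.00170694,  0.00055975]), 'effort': array([ 8.52826233e-04, -5.11515141e+01, -4.70137701e-02, -2.38391626e+01,
        1.07883170e-02,  4.34596310e-03, -2.55125576e-05]), 'tcp_pos': array([0.2049877 , 0.64259249, 0.24136279]), 'tcp_rot': array([3.14153859e+00, 1.77865806e-03, 1.26199570e+00]), 'wrist_force': array([0.70712039, 1.17524417, 0.04385043]), 'torque': array([ 0.0128458 , -0.02996426,  0.01197238]), 'opening': 1.001095655272806}
```

View pics/scene0.png

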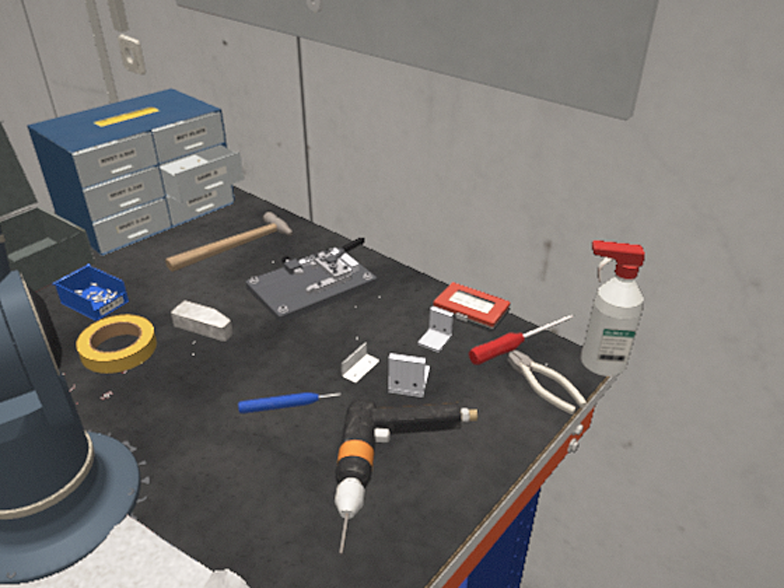

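View pics/top0.png

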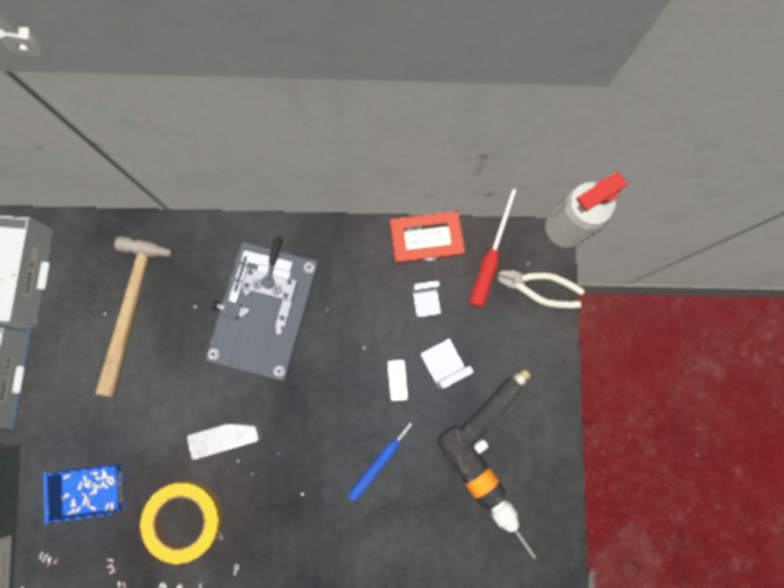

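The candidates, in 784x588 picture pixels, are:
- Scene (408,375) / top (445,363): thick bracket, about 60x50 with a wide web.
- Scene (437,328) / top (427,300): the smaller one of the same kind.
- Scene (358,362) / top (398,380): thin sheet angle.

The first fits because it is the larger and thick. The jig is at top (263,312). I'll confirm with an enlarged crop.

```bash
cat > h.py <<'E'
import numpy as np,cv2
from plant import robot
def load(n): return dict(np.load(n))
def pix(f,X):
    c=np.asarray(X,float)@f["R"].T+f["t"]; return np.stack([f["fx"]*c[...,0]/c[...,2]+f["cx"],f["fy"]*c[...,1]/c[...,2]+f["cy"]],-1)
def ray(f,uv,z):
    uv=np.asarray(uv,float); d=np.stack([(uv[...,0]-f["cx"])/f["fx"],(uv[...,1]-f["cy"])/f["fy"],np.ones(uv.shape[:-1])],-1)@f["R"]
    o=-f["R"].T@f["t"]; return o+d*((z-o[2])/d[...,2])[...,None]
def cloud(f):
    v,u=np.mgrid[:420,:560]; Z=f["range_z"]; c=np.stack([(u-f["cx"])/f["fx"]*Z,(v-f["cy"])/f["fy"]*Z,Z],-1)
    P=(c-f["t"])@f["R"]; P[Z==0]=np.nan; return P
def crop(f,u0,v0,w,h,s): return cv2.resize(f["image"][v0:v0+h,u0:u0+w,::-1],None,fx=s,fy=s,interpolation=cv2.INTER_CUBIC)
E
python3 - <<'E'
from h import *
t=load("pics/top0.npz");s=load("pics/scene0.npz")
a=crop(t,140,165,100,110,4);b=crop(t,275,195,100,110,4)[:, :396]
c=np.hstack([a,b]);cv2.imwrite("pics/c1.png",c)
P=cloud(t)
for nm,(u0,v0,u1,v1) in dict(big=(298,240,340,280),small=(290,198,318,230)).items():
    Q=P[v0:v1,u0:u1].reshape(-1,3)
    for lo,hi in((.004,.014),(.03,.09)):
        q=Q[(Q[:,2]>lo)&(Q[:,2]<hi)]
        if len(q)>5: print(nm,lo,len(q),np.median(q[:,2]).round(4),cv2.minAreaRect((q[:,:2]*1000).astype(np.float32)))
Q=P[165:280,140:235].reshape(-1,3);q=Q[(Q[:,2]>.01)&(Q[:,2]<.022)];print(len(q),cv2.minAreaRect((q[:,:2]*1000).astype(np.float32)),np.median(q[:,2]))
E
```

```text
big 0.004 563 0.0088 ((444.12115478515625, -196.77999877929688), (75.77051544189453, 91.09272003173828), 2.9412343502044678)
big 0.03 139 0.0656 ((423.8099365234375, -206.16033935546875), (9.917503356933594, 49.777496337890625), 28.770355224609375)
small 0.004 294 0.0069 ((548.6116943359375, -162.2504119873047), (68.55699157714844, 56.00940704345703), 2.6082799434661865)
small 0.03 84 0.0477 ((560.9397583007812, -163.4522705078125), (7.26769495010376, 36.69719696044922), 10.084057807922363)
3620 ((522.554443359375, 88.80570983886719), (126.7402114868164, 193.95066833496094), 76.55310821533203) 0.0171210437510131
```

View pics/c1.png

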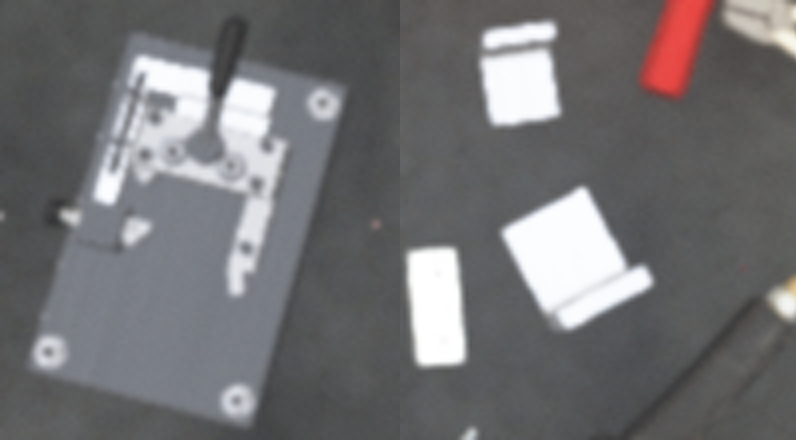

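Run:
```python
from h import *
t=load("pics/top0.npz");P=cloud(t)
y=np.radians(-13.45);R=np.array([[np.cos(y),-np.sin(y)],[np.sin(y),np.cos(y)]]);o=np.array([.5250,.08615])
Q=P[120:280,140:235].reshape(-1,3);J=np.c_[(Q[:,:2]-o)@R,Q[:,2]]*1000
m=(J[:,2]>43)&(J[:,2]<75)&(abs(J[:,0]-60)<60)&(abs(J[:,1])<60)
print("lever pts",J[m][np.argsort(J[m][:,0])][::6].round(0).tolist())
print("wall x",np.nanmin(J[(J[:,2]>100)][:,0]))
yb=np.radians(28.77)
robot.grip(0.5)
robot.goto([.4238,-.2062,.16],[np.pi,0,yb])
robot.move_straight([.4238,-.2062,.051],vel=.1,contact_N=8)
robot.grip(0.0,60)
s=robot.sense();print(s["t"],s["tcp_pos"],s["tcp_rot"],s["opening"],s["wrist_force"])
robot.move_straight([.4238,-.2062,.16],vel=.15)
s=robot.sense();print(s["t"],s["tcp_pos"],s["opening"],s["wrist_force"])
```

```text
lever pts [[22.0, 31.0, 43.0], [26.0, -20.0, 44.0], [29.0, -4.0, 43.0], [30.0, 16.0, 44.0], [32.0, -14.0, 43.0], [32.0, -4.0, 47.0], [34.0, -14.0, 44.0], [34.0, 5.0, 49.0], [35.0, 2.0, 47.0], [36.0, 18.0, 44.0], [38.0, 14.0, 43.0], [39.0, 7.0, 46.0], [40.0, 1.0, 47.0], [42.0, 3.0, 48.0], [43.0, -3.0, 47.0], [45.0, -2.0, 49.0], [47.0, 28.0, 43.0], [50.0, -3.0, 49.0], [53.0, -1.0, 54.0], [56.0, -2.0, 51.0], [58.0, 2.0, 57.0], [61.0, -5.0, 52.0], [63.0, -4.0, 52.0], [65.0, -3.0, 60.0], [67.0, -2.0, 58.0], [69.0, -2.0, 61.0], [71.0, -2.0, 61.0], [73.0, -1.0, 63.0], [75.0, -7.0, 61.0], [77.0, -6.0, 61.0], [79.0, 6.0, 56.0], [81.0, -2.0, 68.0], [83.0, 1.0, 64.0], [85.0, 2.0, 63.0], [87.0, 2.0, 66.0], [89.0, -6.0, 66.0], [91.0, -5.0, 66.0], [93.0, -5.0, 67.0], [95.0, -4.0, 66.0], [97.0, -8.0, 63.0], [98.0, -1.0, 67.0], [100.0, -3.0, 69.0], [103.0, -2.0, 66.0]]Traceback (most recent call last):
  File "<stdin>", line 7, in <module>
    res = np.fmin.reduce(a, axis=axis, out=out, **kwargs)
ValueError: zero-size array to reduction operation fmin which has no identity
```

Run:
```python
from h import *
t=load("pics/top0.npz");P=cloud(t).reshape(-1,3)
m=(P[:,2]>.15)&(abs(P[:,1]-.05)<.2)&(P[:,0]>.5);print("wall x",np.nanpercentile(P[m][:,0],[1,50]) if m.any() else None)
yb=np.radians(28.77)
robot.grip(0.5)
robot.goto([.4238,-.2062,.16],[np.pi,0,yb])
print(robot.move_straight([.4238,-.2062,.051],vel=.1,contact_N=8))
robot.grip(0.0,60)
s=robot.sense();print(s["t"],s["tcp_pos"],s["tcp_rot"],s["opening"],s["wrist_force"])
robot.move_straight([.4238,-.2062,.16],vel=.15)
s=robot.sense();print(s["t"],s["tcp_pos"],s["opening"],s["wrist_force"])
# go over the jig's open end
y=np.radians(-13.45);R=np.array([[np.cos(y),-np.sin(y)],[np.sin(y),np.cos(y)]]);o=np.array([.5250,.08615])
p=o+R@[-.094,0]
robot.goto([*p,.115],[np.pi,0,y]); robot.sleep(.3)
s=robot.sense();print(s["t"],s["tcp_pos"],s["tcp_rot"],s["opening"],s["wrist_force"])
ims=[]
for n in("scene","top"):
    f=robot.grab_frame(n); np.savez(f"pics/{n}1.npz",**f)
    c=pix(f,[.47,.1,.05]).astype(int); ims.append(crop(f,max(0,c[0]-50),max(0,c[1]-65),100,130,4))
cv2.imwrite("pics/c2.png",np.hstack(ims))
```

```text
wall x [0.70724348 0.71969098]
False
5.3083 [ 0.4243281  -0.20621633  0.05148133] [ 3.14111404e+00 -1.04173396e-03  5.02306256e-01] 0.10457934973401956 [0.04160711 0.47820099 5.41785612]
6.1833 [ 0.42306437 -0.20566505  0.15918635] 0.10202445872123563 [-0.80161469 -0.04967356 -1.22177163]
7.6917 [0.43382097 0.10728328 0.11513003] [-3.14132547e+00 -2.46336609e-04 -2.36306594e-01] 0.10420188760548144 [-1.84930076 -0.69540976 -2.05469646]
```

View pics/c2.png

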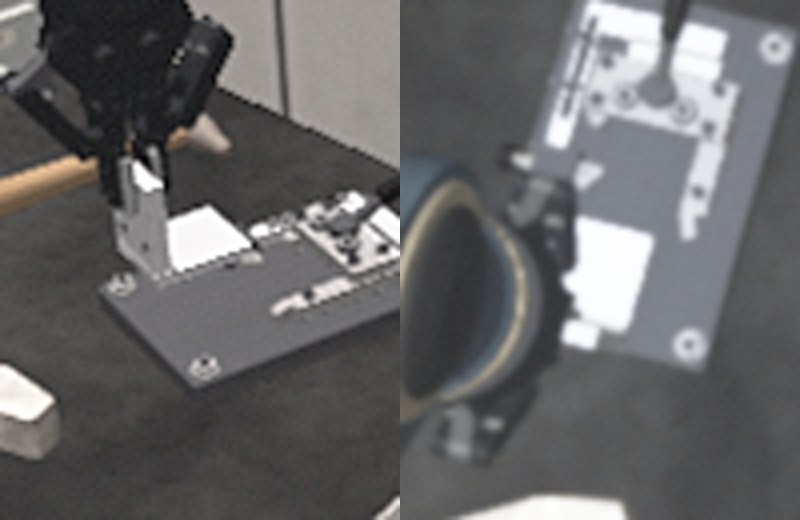

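Run:
```python
from h import *
t=load("pics/top1.npz");P=cloud(t)
y=np.radians(-13.45);R=np.array([[np.cos(y),-np.sin(y)],[np.sin(y),np.cos(y)]]);o=np.array([.5250,.08615])
g=t["image"].astype(int);br=(g.min(2)>170)
def J(Q): return np.c_[(Q[:,:2]-o)@R,Q[:,2]]*1000
j=J(P.reshape(-1,3));m=br.ravel()&(j[:,2]>60)&(j[:,2]<85)&(abs(j[:,0]+65)<50)&(abs(j[:,1])<45)
q=j[m];print("foot n",m.sum(),"z",np.median(q[:,2]),q.min(0),q.max(0))
def edge(q,a,b,lo,hi,sgn,s=2.5):
    pts=[]
    for c in np.arange(lo,hi,s):
        k=q[abs(q[:,a]-c)<s/2]
        if len(k)>2: pts.append((c,(k[:,b].max() if sgn>0 else k[:,b].min())))
    pts=np.array(pts); f=np.polyfit(*pts.T,1);return pts[:,1].round(1).tolist(),"slope deg",np.degrees(np.arctan(f[0])).round(2),"mean",pts[:,1].mean().round(2)
print("right",edge(q,0,1,-80,-45,-1));print("lead",edge(q,1,0,-22,5,1))
# image-based: sub-pixel contour by ray cast onto foot top plane
mask=np.zeros((420,560),np.uint8);mask.ravel()[m]=255
c=max(cv2.findContours(mask,0,1)[0],key=cv2.contourArea)[:,0]
w=J(ray(t,c,np.median(q[:,2])/1000))
k=w[(w[:,1]<-15)&(w[:,0]>-85)&(w[:,0]<-45)];print("right cont",np.polyfit(k[:,0],k[:,1],1),k[:,1].mean())
k=w[(w[:,0]>-50)&(w[:,1]>-20)&(w[:,1]<3)];print("lead cont",np.polyfit(k[:,1],k[:,0],1),k[:,0].mean())
# jig right rail inner edge, top of rail z=26
m2=br.ravel()&(j[:,2]>21)&(j[:,2]<33)&(j[:,0]>-20)&(j[:,0]<18)&(j[:,1]<-15)&(j[:,1]>-45)
r=j[m2];print("rail",len(r),np.median(r[:,2]));print("rail inner",edge(r,0,1,-12,16,1));print("rail outer",edge(r,0,1,-12,16,-1))
t0=load("pics/top0.npz");j0=J(cloud(t0).reshape(-1,3));q=j0[(j0[:,2]>12)&(j0[:,2]<20)&(abs(j0[:,0])<120)&(abs(j0[:,1])<80)]
for nm,a in dict(R=(0,1,-80,80,-1,5),L=(0,1,-80,-30,1,5),F=(1,0,-50,50,1,5),B=(1,0,-50,50,-1,5)).items(): print(nm,edge(q,*a[:5],a[5])[1:])
```

```text
foot n 404 z 72.96254123672459 [-88.97566579 -26.43131589  67.93045095] [-39.2625873   11.43543273  77.68742072]
right ([-25.6, -26.1, -26.3, -25.1, -24.6, -26.1, -25.1, -26.0, -25.5, -25.0, -26.1, -25.9, -24.3, -26.3], 'slope deg', np.float64(0.33), 'mean', np.float64(-25.59))
lead ([-40.0, -40.6, -43.7, -39.7, -39.9, -41.1, -39.8, -40.2, -40.7, -39.3, -40.2], 'slope deg', np.float64(2.48), 'mean', np.float64(-40.47))
right cont [-2.73571745e-03 -2.57893111e+01] -25.61109959082098
lead cont [ 3.74420510e-02 -3.99501612e+01] -40.29963147696257
rail 94 27.223035103745108
rail inner ([-27.7, -27.4, -26.8, -26.7, -27.8, -26.9, -28.5, -27.4, -26.8, -28.4, -27.8, -27.5], 'slope deg', np.float64(-1.06), 'mean', np.float64(-27.47))
rail outer ([-37.2, -36.5, -38.0, -37.7, -39.1, -38.4, -37.7, -37.3, -38.5, -37.8, -38.5, -38.0], 'slope deg', np.float64(-1.86), 'mean', np.float64(-37.89))
R ('slope deg', np.float64(0.09), 'mean', np.float64(-60.66))
L ('slope deg', np.float64(-0.41), 'mean', np.float64(64.05))
F ('slope deg', np.float64(-5.28), 'mean', np.float64(85.72))
B ('slope deg', np.float64(-0.08), 'mean', np.float64(-99.34))
```

```bash
cat >> h.py <<'E'
yj=np.radians(-13.45);RJ=np.array([[np.cos(yj),-np.sin(yj)],[np.sin(yj),np.cos(yj)]]);oj=np.array([.5250,.08615])
def jw(x,y,z): return [*(oj+RJ@np.array([x,y])/1000),z/1000]
def st(msg=""):
    s=robot.sense();p=s["tcp_pos"];f=s["wrist_force"]
    print(msg,"t",round(s["t"],2),"jig xyz",((p[:2]-oj)@RJ*1000).round(2),round(p[2]*1000,2),"yaw",round(np.degrees(s["tcp_rot"][2]),2),"F jig",(f[:2]@RJ).round(2),f[2].round(2),"op",round(s["opening"],3));return s
E
python3 - <<'E'
from h import *
st()
robot.move_straight(jw(-94,.4,72),vel=.08); robot.sleep(.2); st("above")
print(robot.move_straight(jw(-94,.4,65.5),vel=.015,contact_N=4)); s=st("down")
z=s["tcp_pos"][2]*1000+.3
print(robot.move_straight(jw(-60,.4,z),vel=.03,contact_N=9)); st("mouth")
print(robot.move_straight(jw(-35,.4,z),vel=.03,contact_N=9)); st("in")
f=robot.grab_frame("top");np.savez("pics/top2.npz",**f)
E
```

```text
t 7.79 jig xyz [-93.76  -0.37] 115.09 yaw -13.5 F jig [0.16 0.85] -2.23 op 0.1
above t 8.68 jig xyz [-93.72   0.61] 72.41 yaw -13.44 F jig [ 0.34 -0.35] -2.27 op 0.103
True
down t 9.05 jig xyz [-93.8    0.67] 67.49 yaw -13.44 F jig [ 0.62 -0.25] 4.62 op 0.109
True
mouth t 10.03 jig xyz [-64.65  -0.41] 67.53 yaw -13.44 F jig [0.1  0.08] 4.69 op 0.103
True
in t 10.33 jig xyz [-64.57  -0.42] 67.61 yaw -13.42 F jig [-0.48 -0.12] 5.61 op 0.105
```

Run:
```python
from h import *
f=robot.grab_frame("scene");t=load("pics/top2.npz");ims=[]
for g in(f,t):
    c=pix(g,jw(-5,0,20)).astype(int); ims.append(crop(g,c[0]-50,c[1]-65,100,130,4))
cv2.imwrite("pics/c3.png",np.hstack(ims))
```

```text
(no output)
```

View pics/c3.png

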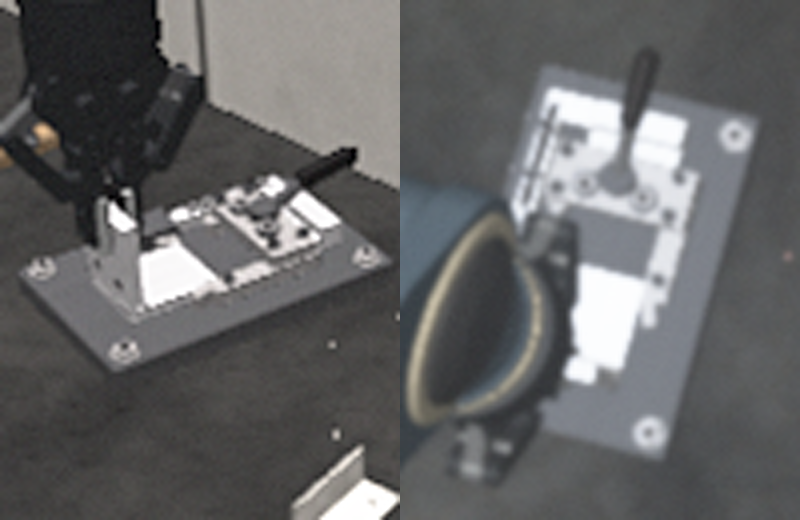

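The bracket sits flat in the mouth, with its leading edge (c3 right, about (610,270)) at jig x of about -10. It is meeting the bolt's ramp, and the rail is clear. I'll ease the down-pressure and push on, still under the 20 N limit.

Run:
```python
from h import *
robot.move_straight(jw(-64.8,.3,68.3),vel=.02); robot.sleep(.2); s=st("eased")
for x in(-60,-55,-45,-30):
    r=robot.move_straight(jw(x,.3,68.3),vel=.02,contact_N=13); st(r)
    if r: break
```

```text
eased t 10.88 jig xyz [-65.37  -0.16] 68.01 yaw -13.43 F jig [-2.39 -2.49] 0.45 op 0.106
True t 11.13 jig xyz [-63.53  -0.36] 68.0 yaw -13.41 F jig [0.29 0.54] 2.37 op 0.104
```

Run:
```python
from h import *
st("now")
for x in(-64,-63,-62,-61,-60):
    robot.move_straight(jw(x,.3,68.3),vel=.02)
    s=st(x); 
    robot.sleep(.05); s=st(" ")
    if abs(s["wrist_force"]).max()>12: break
```

```text
now t 11.13 jig xyz [-63.53  -0.36] 68.0 yaw -13.41 F jig [0.29 0.54] 2.37 op 0.104
-64 t 11.39 jig xyz [-6.355e+01  2.000e-02] 68.29 yaw -13.44 F jig [ 1.07 -1.84] -0.06 op 0.102
  t 11.44 jig xyz [-63.53   0.  ] 68.31 yaw -13.45 F jig [ 1.6  -2.98] -0.5 op 0.105
-63 t 11.69 jig xyz [-63.36   0.  ] 68.29 yaw -13.43 F jig [-1.3  -3.79] 3.59 op 0.102
  t 11.74 jig xyz [-6.335e+01  2.000e-02] 68.31 yaw -13.43 F jig [-0.98 -3.23] 3.58 op 0.107
-62 t 11.99 jig xyz [-6.238e+01  3.000e-02] 68.29 yaw -13.43 F jig [-2.32 -4.18] 5.1 op 0.105
  t 12.04 jig xyz [-6.241e+01  3.000e-02] 68.28 yaw -13.43 F jig [-1.11 -2.87] 4.83 op 0.108
-61 t 12.29 jig xyz [-6.122e+01  4.000e-02] 68.25 yaw -13.43 F jig [-1.93 -4.22] 4.89 op 0.104
  t 12.34 jig xyz [-61.18   0.07] 68.29 yaw -13.43 F jig [-2.49 -3.84] 4.47 op 0.103
-60 t 12.59 jig xyz [-59.99   0.12] 68.27 yaw -13.43 F jig [-2.38 -3.26] 4.23 op 0.104
  t 12.64 jig xyz [-59.99   0.11] 68.25 yaw -13.43 F jig [-1.53 -3.49] 3.98 op 0.105
```

Run:
```python
from h import *
s=robot.sense();x=-60
while x<14:
    x+=3 if x<-18 else 1.5
    robot.move_straight(jw(x,.3,68.3),vel=.03)
    s=st(x); f=s["wrist_force"]; fj=f[:2]@RJ; px=((s["tcp_pos"][:2]-oj)@RJ*1000)[0]
    if fj[0]<-9.5 or abs(fj[1])>9 or f[2]>12: break
```

```text
-57 t 12.89 jig xyz [-56.59   0.23] 68.27 yaw -13.43 F jig [-0.57 -3.38] 1.82 op 0.103
-54 t 13.14 jig xyz [-53.67   0.29] 68.29 yaw -13.43 F jig [-0.96 -3.41] 1.85 op 0.103
-51 t 13.39 jig xyz [-50.81   0.29] 68.28 yaw -13.42 F jig [-0.73 -4.12] 2.17 op 0.105
-48 t 13.64 jig xyz [-47.86   0.31] 68.29 yaw -13.42 F jig [-0.36 -3.56] 1.95 op 0.106
-45 t 13.89 jig xyz [-44.86   0.33] 68.3 yaw -13.42 F jig [-0.55 -3.34] 3.12 op 0.103
-42 t 14.14 jig xyz [-41.81   0.33] 68.31 yaw -13.42 F jig [-0.76 -3.66] 2.43 op 0.103
-39 t 14.39 jig xyz [-38.83   0.3 ] 68.3 yaw -13.42 F jig [-1.09 -3.54] 2.09 op 0.11
-36 t 14.64 jig xyz [-35.85   0.3 ] 68.29 yaw -13.42 F jig [-0.92 -2.74] 1.85 op 0.104
-33 t 14.89 jig xyz [-32.84   0.33] 68.29 yaw -13.41 F jig [-1.5  -3.72] 2.88 op 0.101
-30 t 15.14 jig xyz [-29.84   0.28] 68.29 yaw -13.42 F jig [-0.41 -3.53] 3.58 op 0.104
-27 t 15.39 jig xyz [-26.85   0.28] 68.29 yaw -13.42 F jig [-2.09 -3.71] 3.11 op 0.104
-24 t 15.64 jig xyz [-23.87   0.3 ] 68.27 yaw -13.42 F jig [ 0.01 -3.33] 2.97 op 0.107
-21 t 15.89 jig xyz [-20.85   0.29] 68.3 yaw -13.42 F jig [
[... 537 characters left out ...]
3.94] 3.81 op 0.104
-9.0 t 17.64 jig xyz [-8.87  0.3 ] 68.3 yaw -13.42 F jig [-1.75 -5.08] 3.8 op 0.104
-7.5 t 17.89 jig xyz [-7.39  0.32] 68.28 yaw -13.42 F jig [-1.66 -3.25] 4.26 op 0.102
-6.0 t 18.14 jig xyz [-5.94  0.28] 68.28 yaw -13.42 F jig [-0.91 -4.03] 3.66 op 0.1
-4.5 t 18.39 jig xyz [-5.35  0.24] 68.3 yaw -13.41 F jig [-4.46 -3.7 ] 7.31 op 0.106
-3.0 t 18.64 jig xyz [-4.31  0.21] 68.35 yaw -13.4 F jig [-4.68 -4.65] 9.01 op 0.102
-1.5 t 18.89 jig xyz [-3.21  0.17] 68.38 yaw -13.4 F jig [-6.76 -4.33] 9.95 op 0.103
0.0 t 19.14 jig xyz [-2.07  0.19] 68.39 yaw -13.39 F jig [-7.7  -5.11] 11.77 op 0.103
1.5 t 19.39 jig xyz [-0.85  0.56] 68.43 yaw -13.41 F jig [-8.7  -3.79] 12.56 op 0.109
```

Run:
```python
from h import *
x=1.5
while x<8:
    x+=.7
    robot.move_straight(jw(x,.3,68.4),vel=.02); robot.sleep(.05)
    s=st(x); fj=s["wrist_force"][:2]@RJ
    if fj[0]<-13: break
ims=[]
for n in("scene","top"):
    g=robot.grab_frame(n);np.savez(f"pics/{n}3.npz",**g)
    c=pix(g,jw(-5,10,30)).astype(int); ims.append(crop(g,c[0]-50,c[1]-55,100,110,4))
cv2.imwrite("pics/c4.png",np.hstack(ims))
```

```text
2.2 t 19.69 jig xyz [-0.56  0.75] 68.44 yaw -13.4 F jig [-8.39 -2.88] 11.89 op 0.11
2.9000000000000004 t 19.99 jig xyz [-0.1   0.91] 68.49 yaw -13.39 F jig [-10.08  -2.21] 13.25 op 0.11
3.6000000000000005 t 20.29 jig xyz [0.38 1.08] 68.51 yaw -13.37 F jig [-10.12  -2.39] 14.78 op 0.107
4.300000000000001 t 20.59 jig xyz [0.44 1.07] 68.53 yaw -13.37 F jig [-12.04  -3.3 ] 16.26 op 0.101
5.000000000000001 t 20.89 jig xyz [0.47 1.07] 68.55 yaw -13.36 F jig [-13.14  -1.92] 19.4 op 0.103
```

View pics/c4.png

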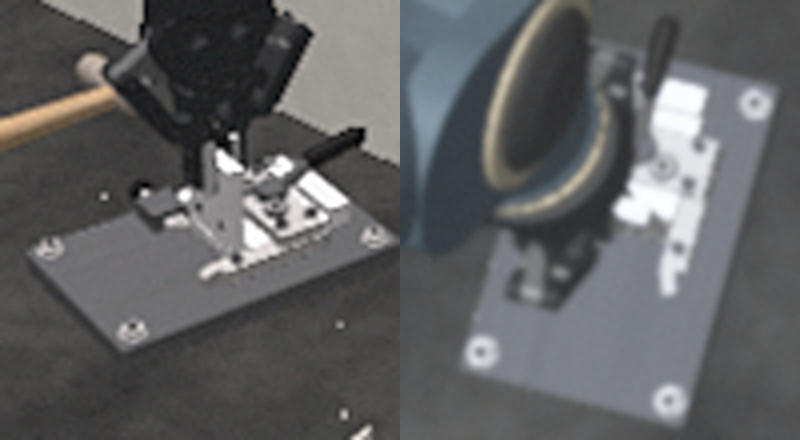

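The bracket is pressed on something solid at tool x of +0.45. From about x=-0.85 the side force fell, which suggests the bolt snapped. I'll test that with a gentle pull back.

Run:
```python
from h import *
for x in(3,1.5,.5,-.5,-1.2,-2,-3):
    robot.move_straight(jw(x,.7,68.4),vel=.03); robot.sleep(.05)
    s=st(x); fj=s["wrist_force"][:2]@RJ
    if fj[0]>5: break
```

```text
3 t 21.29 jig xyz [0.11 1.4 ] 68.45 yaw -13.38 F jig [-8.53 -3.35] 12.63 op 0.107
1.5 t 21.59 jig xyz [-0.5   1.59] 68.4 yaw -13.38 F jig [-7.18 -2.99] 9.78 op 0.105
0.5 t 21.89 jig xyz [-1.05  1.73] 68.38 yaw -13.38 F jig [-5.19 -1.41] 7.71 op 0.107
-0.5 t 22.19 jig xyz [-1.39  1.82] 68.36 yaw -13.39 F jig [-3.85 -1.85] 6.15 op 0.107
-1.2 t 22.49 jig xyz [-1.44  1.75] 68.34 yaw -13.38 F jig [-3.09  0.91] 3.59 op 0.101
-2 t 22.79 jig xyz [-1.52  1.65] 68.34 yaw -13.39 F jig [0.49 2.82] -1.22 op 0.105
-3 t 23.09 jig xyz [-1.83  1.21] 68.67 yaw -13.42 F jig [4.36 3.87] -1.98 op 0.102
```

Run:
```python
from h import *
robot.move_straight(jw(-1.5,.9,68.4),vel=.03); st("rel")
robot.grip(0.3); robot.sleep(.1); s=st("open")
robot.move_straight(jw(-1.5,.9,150),vel=.15); st("up")
robot.move_straight(jw(-60,-150,190),vel=.3); robot.grip(0.0); st("away")
ims=[]
for n in("scene","top"):
    g=robot.grab_frame(n);np.savez(f"pics/{n}4.npz",**g)
    c=pix(g,jw(20,5,30)).astype(int); ims.append(crop(g,c[0]-45,c[1]-50,90,100,4.4))
cv2.imwrite("pics/c5.png",np.hstack(ims))
P=cloud(g).reshape(-1,3);J=np.c_[(P[:,:2]-oj)@RJ,P[:,2]]*1000
m=(J[:,2]>70)&(J[:,2]<90)&(abs(J[:,0])<25)&(abs(J[:,1])<35);print("web top",m.sum(),cv2.minAreaRect(J[m][:,:2].astype(np.float32)),np.median(J[m][:,2]))
k=(g["image"].max(2)<60).ravel()&(J[:,2]>50)&(J[:,0]>65)&(J[:,0]<115)&(abs(J[:,1])<40);q=J[k];print("lever",k.sum(),np.median(q,0),np.arctan2(-q[:,1],q[:,0]-38).mean())
```

```text
rel t 23.34 jig xyz [-1.54  0.92] 68.49 yaw -13.42 F jig [1.03 2.59] 0.62 op 0.102
open t 23.75 jig xyz [-1.87  0.42] 68.27 yaw -13.44 F jig [ 0.49 -0.39] -0.12 op 0.304
up t 24.44 jig xyz [-2.18  0.97] 149.44 yaw -13.4 F jig [ 0.01 -0.18] -0.06 op 0.302
away t 25.52 jig xyz [ -59.92 -149.52] 189.74 yaw -13.36 F jig [ 0.91 -0.24] 0.19 op 0.001
web top 31 ((-3.4921889305114746, 18.5959529876709), (9.772676467895508, 11.516873359680176), 1.6947836875915527) 81.93797256012601
lever 17 [92.97690102 -4.55478594 65.34764095] 0.08574600759788231
```

View pics/c5.png

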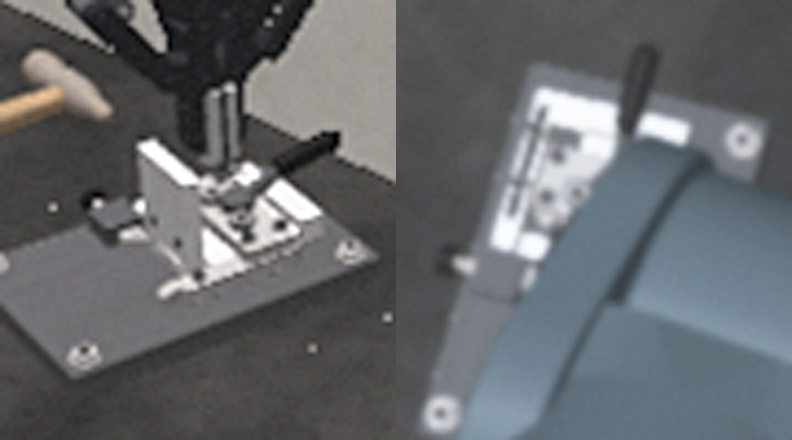

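The bracket stands square (c5, web at about (165,210)), and the bolt (c5, about (130,235)) is behind the foot. Next is the lever: push its trailing side with closed fingers, turning the tool along with it.

```bash
cat >> h.py <<'E'
def lp(th,d=17.5,r=52,z=59,k=0):
    return jw(38+r*np.cos(th)+d*np.sin(th),-r*np.sin(th)+d*np.cos(th),z),[np.pi,0,(yj-th+k*np.pi+np.pi)%(2*np.pi)-np.pi]
E
python3 - <<'E'
from h import *
print(robot.sense()["joint_pos"].round(2))
k=None
for kk in(0,1):
    q=[robot.inverse_kinematics(*lp(th,k=kk)) for th in np.arange(0,1.71,.2)]
    print(kk,[None if a is None else a.round(2).tolist() for a in(q[0],q[4],q[-1])])
    if k is None and all(a is not None for a in q): k=kk
if k is not None:
    p,o=lp(0,d=28,z=130,k=k); robot.goto(p,o)
    robot.move_straight(lp(0,d=28,k=k)[0],vel=.12,contact_N=6); st("down")
    robot.move_straight(lp(0,d=20,k=k)[0],vel=.05,contact_N=8); st("near"); print(k)
E
```

```text
[-0.92  0.23  1.09  2.16 -0.26  0.9   0.09]
0 [[-0.78, 0.75, 0.85, 1.85, -0.73, 0.88, 0.2], [-0.82, 0.82, 1.02, 1.9, -0.87, 0.95, -0.41], [-0.88, 0.86, 1.16, 2.0, -0.98, 0.99, -1.06]]
1 [[0.36, 0.74, -0.81, 1.78, 0.66, 0.91, 2.16], [-0.33, 0.58, 0.26, 1.87, -0.21, 0.72, 2.16], [-0.45, 0.55, 0.45, 1.97, -0.36, 0.69, 1.53]]
down t 27.31 jig xyz [90.53 27.82] 59.6 yaw -13.47 F jig [-0.3   0.22] 0.93 op 0.002
near t 27.62 jig xyz [90.38 19.32] 59.67 yaw -13.52 F jig [-0.27  0.05] -0.18 op -0.002
0
```

Run:
```python
from h import *
for th in np.r_[np.arange(.1,1.5,.1),np.arange(1.5,1.75,.03)]:
    p,o=lp(th); robot.move_straight(p,vel=.06 if th<1.45 else .02,attitude=o)
    s=robot.sense();f=s["wrist_force"][:2]@RJ;fn=f@[np.sin(th),np.cos(th)];pp=(s["tcp_pos"][:2]-oj)@RJ*1000-[38,0]
    # lever angle from the tool position
    a=np.arctan2(-pp[1],pp[0])+np.arctan2(17.5,52)
    print(round(th,2),"t",round(s["t"],2),"tool th",a.round(3),"Fn",fn.round(2),"F",f.round(1),s["wrist_force"][2].round(1))
    if fn>14 or np.linalg.norm(f)>18: break
```

```text
0.1 t 27.9 tool th 0.102 Fn 0.15 F [0.3 0.1] 0.6
0.2 t 28.15 tool th 0.198 Fn 0.09 F [-0.3  0.2] -0.0
0.3 t 28.4 tool th 0.3 Fn 0.66 F [0.  0.7] 0.3
0.4 t 28.65 tool th 0.401 Fn -0.08 F [-0.9  0.3] -0.2
0.5 t 28.9 tool th 0.502 Fn 1.01 F [0.6 0.8] 0.0
0.6 t 29.15 tool th 0.602 Fn -0.18 F [-0.  -0.2] -0.3
0.7 t 29.4 tool th 0.702 Fn 0.47 F [ 0.9 -0.2] -0.2
0.8 t 29.65 tool th 0.801 Fn -0.06 F [ 0.2 -0.3] -0.2
0.9 t 29.9 tool th 0.901 Fn 0.72 F [0.5 0.6] -0.6
1.0 t 30.15 tool th 1.001 Fn 0.39 F [ 0.7 -0.3] 0.2
1.1 t 30.4 tool th 1.101 Fn 0.04 F [ 0.2 -0.4] 0.2
1.2 t 30.65 tool th 1.201 Fn -0.01 F [-0.3  0.7] -0.3
1.3 t 30.9 tool th 1.3 Fn -0.8 F [-0.9  0.2] 0.0
1.4 t 31.15 tool th 1.399 Fn 0.56 F [ 0.6 -0.1] 0.1
1.5 t 31.57 tool th 1.493 Fn 1.06 F [1.1 0.1] -0.4
1.53 t 31.82 tool th 1.525 Fn 2.28 F [2.3 0.2] 0.1
1.56 t 32.08 tool th 1.558 Fn 2.05 F [2.  1.1] -0.8
1.59 t 32.33 tool th 1.586 Fn 3.42 F [3.4 1.6] -0.7
1.62 t 32.58 tool th 1.591 Fn 5.39 F [5.4 1.1] -2.0
1.65 t 32.83 tool th 1.596 Fn 9.01 F [ 9.  -0.1] -4.0
1.68 t 33.08 tool th 1.6 Fn 11.8 F [12.   1.1] -7.4
1.71 t 33.33 tool th 1.604 Fn 15.17 F [15.6  1.7] -10.5
```

Run:
```python
from h import *
robot.move_straight(lp(1.6,d=35)[0],vel=.08); st("off")
robot.move_straight(lp(1.6,d=35,z=140)[0],vel=.15)
robot.goto([.40,-.28,.25],[np.pi,0,yj-1.2]); st("away")
ims=[]
for n in("scene","top"):
    g=robot.grab_frame(n);np.savez(f"pics/{n}5.npz",**g)
    c=pix(g,jw(20,0,30)).astype(int); ims.append(crop(g,c[0]-45,c[1]-50,90,100,4.4))
cv2.imwrite("pics/c6.png",np.hstack(ims))
P=cloud(g).reshape(-1,3);J=np.c_[(P[:,:2]-oj)@RJ,P[:,2]]*1000
m=(J[:,2]>70)&(J[:,2]<90)&(abs(J[:,0])<25)&(abs(J[:,1])<35);print("web top",m.sum(),cv2.minAreaRect(J[m][:,:2].astype(np.float32)) if m.any() else 0)
k=(g["image"].max(2)<70).ravel()&(J[:,2]>48)&(J[:,2]<75)&(abs(J[:,0]-38)<60)&(J[:,1]<-25)&(J[:,1]>-80);q=J[k];print("lever",k.sum(),np.median(q,0) if k.any() else 0,np.arctan2(-q[:,1],q[:,0]-38).mean())
```

```text
off t 33.77 jig xyz [ 70.67 -53.51] 58.7 yaw -111.44 F jig [-0.25 -0.29] -0.32 op -0.001
away t 35.83 jig xyz [ -35.82 -383.89] 249.49 yaw -82.09 F jig [ 0.27 -0.2 ] 0.87 op -0.003
web top 139 ((-3.292356491088867, -0.3178138732910156), (9.960871696472168, 49.739803314208984), 0.031626518815755844)
lever 47 [ 44.63652022 -53.41495586  65.94672181] 1.4440013348064817
```

View pics/c6.png

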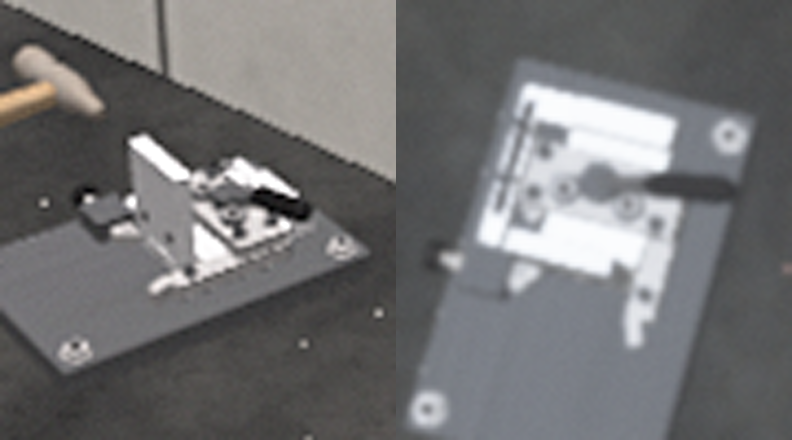

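The bracket looks right, but the lever estimate (1.44) disagrees with the tool's 1.60. I'll check it by ray-casting the handle's centroid in both views.

Run:
```python
from h import *
for n in("scene5","top5","top0","scene0"):
    g=load(f"pics/{n}.npz"); th=0.05 if n.endswith("0") else 1.5
    p3=[jw(38+r*np.cos(th),-r*np.sin(th),z) for r,z in((20,52),(49,57.5),(80,62))]
    p=pix(g,p3); c=p[1]
    hsv=g["image"].max(2); m=((hsv<48)*255).astype(np.uint8)
    roi=np.zeros_like(m);cv2.line(roi,tuple(p[0].astype(int).tolist()),tuple(p[2].astype(int).tolist()),255,19);m&=roi
    nl,lab,stt,cen=cv2.connectedComponentsWithStats(m);i=1+np.argmax(stt[1:,4])
    w=ray(g,cen[i],.0575);j=(w[:2]-oj)@RJ*1000
    ax=ray(g,pix(g,np.array(jw(38,0,47))),.047)
    v,u=np.nonzero(lab==i);vx=cv2.fitLine(np.c_[u,v].astype(np.float32),2,0,.01,.01).ravel()
    print(n,"n",stt[i,4],"cen",cen[i].round(1),"jig",j.round(1),"angle",np.arctan2(-j[1],j[0]-38).round(3),"imgdir",np.degrees(np.arctan2(vx[1],vx[0])).round(1))
    for t in((0,.1,.2) if th<1 else(1.4,1.5,1.6)):
        a,b=pix(g,np.array([jw(38+r*np.cos(t),-r*np.sin(t),z) for r,z in((30,54),(68,61))]));d=b-a;print("   pred",t,((a+b)/2).round(1),np.degrees(np.arctan2(d[1],d[0])).round(1))
```

```text
scene5 n 53 cen [248.4 186.9] jig [ 46.  -43.8] angle 1.39 imgdir 19.2
   pred 1.4 [249.6 187.7] 18.2
   pred 1.5 [248.  188.5] 23.5
   pred 1.6 [246.3 189.1] 29.8Traceback (most recent call last):
  File "<stdin>", line 8, in <module>
    return _wrapfunc(a, 'argmax', axis=axis, out=out, **kwds)
    return bound(*args, **kwds)
ValueError: attempt to get argmax of an empty sequence
```

Run:
```python
from h import *
for n in("scene5","top5","top0","scene0"):
    g=load(f"pics/{n}.npz"); th=0.05 if n.endswith("0") else 1.5
    p=pix(g,np.array([jw(38+r*np.cos(th),-r*np.sin(th),z) for r,z in((24,52),(49,57.5),(80,62))]))
    roi=np.zeros((420,560),np.uint8);cv2.line(roi,tuple(p[0].astype(int).tolist()),tuple(p[2].astype(int).tolist()),255,17)
    im=g["image"].max(2);v=im[roi>0];T=75 if "top" in n else 55
    m=((im<T)*255).astype(np.uint8)&roi
    print(n,"levels",np.percentile(v,[2,10,20,40,60]))
    if "top" in n and th<1 or not m.any():
        T=np.percentile(v,15);m=((im<T)*255).astype(np.uint8)&roi
    nl,lab,stt,cen=cv2.connectedComponentsWithStats(m);i=1+np.argmax(stt[1:,4])
    j=(ray(g,cen[i],.0575)[:2]-oj)@RJ*1000
    v,u=np.nonzero(lab==i);vx=cv2.fitLine(np.c_[u,v].astype(np.float32),2,0,.01,.01).ravel()
    print("  n",stt[i,4],"cen",cen[i].round(1),"jig",j.round(1),"angle",np.arctan2(-j[1],j[0]-38).round(3),"imgdir",np.degrees(np.arctan2(vx[1],vx[0])).round(1))
    for t in((0,.1,.2) if th<1 else(1.4,1.5,1.6)):
        a,b=pix(g,np.array([jw(38+r*np.cos(t),-r*np.sin(t),z) for r,z in((30,54),(68,61))]));d=b-a;print("   pred",t,((a+b)/2).round(1),np.degrees(np.arctan2(d[1],d[0])).round(1))
```

```text
scene5 levels [ 16.92  48.8   75.   108.   123.6 ]
  n 55 cen [248.5 186.9] jig [ 46.1 -44.2] angle 1.389 imgdir 19.3
   pred 1.4 [249.6 187.7] 18.2
   pred 1.5 [248.  188.5] 23.5
   pred 1.6 [246.3 189.1] 29.8
top5 levels [ 67.  75.  81.  86. 130.]
  n 75 cen [212.7 202.3] jig [ 45.6 -46.9] angle 1.41 imgdir 6.1
   pred 1.4 [213.5 202.1] 2.9
   pred 1.5 [213.2 204.4] 8.8
   pred 1.6 [212.6 206.6] 14.7
top0 levels [60.52 71.   83.   87.   94.2 ]
  n 113 cen [197.1 176.5] jig [90.5  0.4] angle -0.007 imgdir -74.0
   pred 0 [196.8 178.1] -75.7
   pred 0.1 [199.  178.8] -70.1
   pred 0.2 [201.1 179.7] -64.6
scene0 levels [ 21.12  48.    68.    90.2  152.  ]
  n 79 cen [251.9 174.7] jig [83.8 -1.7] angle 0.038 imgdir -30.8
   pred 0 [252.6 174.1] -28.8
   pred 0.1 [253.6 174.9] -25.2
   pred 0.2 [254.5 175.8] -21.8
```

Both views agree on a lever angle of about 1.42, so it stopped short of its end. I'll touch it again to find the true finger offset, push on and watch.

```bash
cat >> h.py <<'E'
def tool(th):
    s=robot.sense();f=s["wrist_force"][:2]@RJ;pp=(s["tcp_pos"][:2]-oj)@RJ*1000-[38,0]
    u=np.array([np.cos(th),-np.sin(th)]);n=np.array([np.sin(th),np.cos(th)])
    print(" t",round(s["t"],2),"r",(pp@u).round(2),"d",(pp@n).round(2),"z",(s["tcp_pos"][2]*1000).round(1),"Fn",(f@n).round(2),"Fu",(f@u).round(2),"Fz",s["wrist_force"][2].round(2));return f@n
E
python3 - <<'E'
from h import *
th=1.43
p,o=lp(th,d=35,z=140);robot.goto(p,o)
robot.move_straight(lp(th,d=35,z=58)[0],vel=.12,contact_N=8);tool(th)
print(robot.move_straight(lp(th,d=5,z=58)[0],vel=.03,contact_N=4));tool(th)
for d in np.arange(16,-30,-2.):
    robot.move_straight(lp(th,d=d,z=58)[0],vel=.02)
    if tool(th)>22: break
f=robot.grab_frame("scene");np.savez("pics/scene6.npz",**f);t=robot.grab_frame("top");ims=[]
for g in(f,t):
    c=pix(g,jw(40,-30,40)).astype(int); ims.append(crop(g,c[0]-35,c[1]-38,70,76,5.6))
cv2.imwrite("pics/c7.png",np.hstack(ims))
E
```

```text
t 38.16 r 52.34 d 35.58 z 58.6 Fn 0.15 Fu 1.01 Fz -0.26
True
 t 38.98 r 52.31 d 10.13 z 58.2 Fn 2.25 Fu -0.14 Fz -1.42
 t 39.42 r 51.88 d 16.11 z 57.8 Fn 0.92 Fu -0.29 Fz -0.49
 t 39.67 r 51.98 d 14.18 z 58.0 Fn 2.31 Fu 0.23 Fz -1.06
 t 39.92 r 52.06 d 11.95 z 58.1 Fn 2.51 Fu 0.25 Fz -1.34
 t 40.17 r 52.03 d 10.08 z 58.1 Fn 1.94 Fu 0.16 Fz -1.47
 t 40.42 r 51.96 d 9.72 z 58.3 Fn 5.24 Fu -0.56 Fz -4.18
 t 40.67 r 52.2 d 9.45 z 58.8 Fn 9.11 Fu 1.07 Fz -5.75
 t 40.92 r 52.18 d 9.2 z 59.0 Fn 13.39 Fu 1.05 Fz -8.66
 t 41.17 r 52.54 d 8.92 z 59.6 Fn 15.97 Fu 0.85 Fz -9.45
 t 41.42 r 52.53 d 8.7 z 59.8 Fn 20.48 Fu 1.0 Fz -11.51
 t 41.67 r 52.54 d 8.48 z 60.1 Fn 25.11 Fu 1.11 Fz -16.16
```

View pics/c7.png

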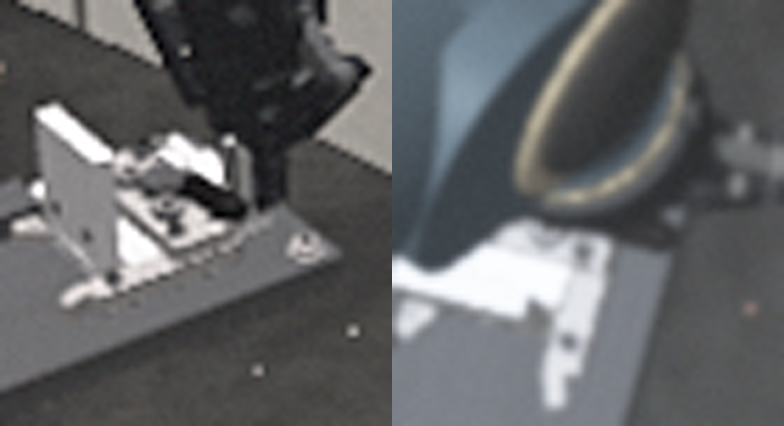

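```bash
cat >> h.py <<'E'
def lev(g,th=1.5):
    p=pix(g,np.array([jw(38+r*np.cos(th),-r*np.sin(th),z) for r,z in((24,52),(80,62))]))
    roi=np.zeros((420,560),np.uint8);cv2.line(roi,tuple(p[0].astype(int).tolist()),tuple(p[1].astype(int).tolist()),255,15)
    m=((g["image"].max(2)<55)*255).astype(np.uint8)&roi
    nl,lab,stt,cen=cv2.connectedComponentsWithStats(m);i=1+np.argmax(stt[1:,4])
    j=(ray(g,cen[i],.0575)[:2]-oj)@RJ*1000
    v,u=np.nonzero(lab==i);vx=cv2.fitLine(np.c_[u,v].astype(np.float32),2,0,.01,.01).ravel()
    print("lever n",stt[i,4],"jig",j.round(1),"angle",np.arctan2(-j[1],j[0]-38).round(3),"dir",np.degrees(np.arctan2(vx[1],vx[0])).round(1))
E
python3 - <<'E'
from h import *
lev(load("pics/scene6.npz"))
th=1.43
for d in(0,4,6,8,9,10,11,12,13,14,15,17,20,25):
    robot.move_straight(lp(th,d=d,z=58)[0],vel=.02)
    tool(th)
    if d in(9,12,17,25): lev(robot.grab_frame("scene"))
E
```

```text
lever n 50 jig [ 38.5 -44.2] angle 1.56 dir 26.6
 t 42.02 r 52.52 d 8.75 z 59.8 Fn 20.19 Fu 0.38 Fz -11.47
 t 42.38 r 52.6 d 9.23 z 59.4 Fn 13.09 Fu 1.59 Fz -4.65
 t 42.62 r 52.64 d 9.45 z 59.1 Fn 8.13 Fu 1.5 Fz -1.56
 t 42.88 r 52.64 d 9.73 z 58.8 Fn 6.06 Fu 1.94 Fz 1.76
 t 43.12 r 52.58 d 9.81 z 58.6 Fn 3.79 Fu 1.54 Fz 3.93
lever n 50 jig [ 38.5 -43.7] angle 1.56 dir 27.8
 t 43.42 r 52.11 d 9.93 z 58.0 Fn 3.03 Fu 0.71 Fz 3.4
 t 43.67 r 51.74 d 10.18 z 57.6 Fn 2.74 Fu 0.61 Fz 0.76
 t 43.92 r 51.64 d 10.91 z 57.4 Fn 0.38 Fu -0.23 Fz 0.4
lever n 54 jig [ 38.9 -43.6] angle 1.549 dir 27.1
 t 44.23 r 51.79 d 12.79 z 57.8 Fn 0.39 Fu -0.33 Fz -0.47
 t 44.48 r 51.93 d 14.07 z 58.0 Fn 0.19 Fu -0.37 Fz -0.58
 t 44.73 r 52.02 d 15.12 z 58.0 Fn 0.02 Fu 0.18 Fz -0.37
 t 44.98 r 52.05 d 17.16 z 58.0 Fn 0.16 Fu 0.29 Fz -0.31
lever n 84 jig [ 50.3 -47.7] angle 1.318 dir 4.2
 t 45.33 r 52.05 d 20.07 z 58.0 Fn -0.62 Fu 0.14 Fz 1.68
 t 45.73 r 52.06 d 25.1 z 58.0 Fn -0.04 Fu 0.8 Fz -0.15
lever n 56 jig [ 46.3 -44.4] angle 1.387 dir 19.2
```

Run:
```python
from h import *
th=1.43
def snap(k):
    g=robot.grab_frame("scene");np.savez(f"pics/s_{k}.npz",**g);lev(g);return g
snap("a")
robot.move_straight(lp(th,d=12,z=58)[0],vel=.05);tool(th)
robot.move_straight(lp(th,d=-14,z=56)[0],vel=.03);tool(th)
robot.sleep(.3);tool(th)
G=[snap("b")]
for k,d in enumerate((0,10.5,12.5,14.5)):
    robot.move_straight(lp(th,d=d,z=57)[0],vel=.04);tool(th);G.append(snap(f"c{k}"))
robot.sleep(.4);tool(th);G.append(snap("d"))
c=pix(G[0],jw(40,-30,50)).astype(int)
cv2.imwrite("pics/c8.png",np.vstack([np.hstack([crop(g,c[0]-24,c[1]-24,48,48,5) for g in G[i:i+3]]) for i in(0,3)]))
```

```text
lever n 57 jig [ 46.  -44.2] angle 1.391 dir 18.3
 t 46.23 r 52.0 d 11.47 z 58.1 Fn 0.72 Fu 0.32 Fz 0.81
 t 47.25 r 51.69 d 7.62 z 60.1 Fn 47.03 Fu 0.26 Fz -32.3
 t 47.55 r 51.67 d 7.63 z 60.2 Fn 45.91 Fu 1.46 Fz -32.11
lever n 51 jig [ 37.8 -43.8] angle 1.576 dir 27.2
 t 48.1 r 53.06 d 8.9 z 60.0 Fn 15.84 Fu 2.4 Fz -0.66
lever n 51 jig [ 38.3 -44.1] angle 1.564 dir 25.9
 t 48.57 r 51.89 d 10.64 z 57.0 Fn 3.0 Fu 0.04 Fz 2.18
lever n 54 jig [ 38.9 -43.6] angle 1.549 dir 27.1
 t 48.87 r 51.88 d 11.66 z 56.6 Fn 1.68 Fu -0.12 Fz 0.58
lever n 55 jig [ 39.8 -44.6] angle 1.531 dir 25.4
 t 49.17 r 51.93 d 14.22 z 56.8 Fn 0.17 Fu 0.47 Fz -0.84
lever n 90 jig [ 49.  -47.6] angle 1.344 dir 2.3
 t 49.62 r 52.02 d 14.47 z 57.0 Fn 0.1 Fu 0.42 Fz 0.11
lever n 87 jig [ 49.3 -47.7] angle 1.339 dir 2.4
```

View pics/c8.png

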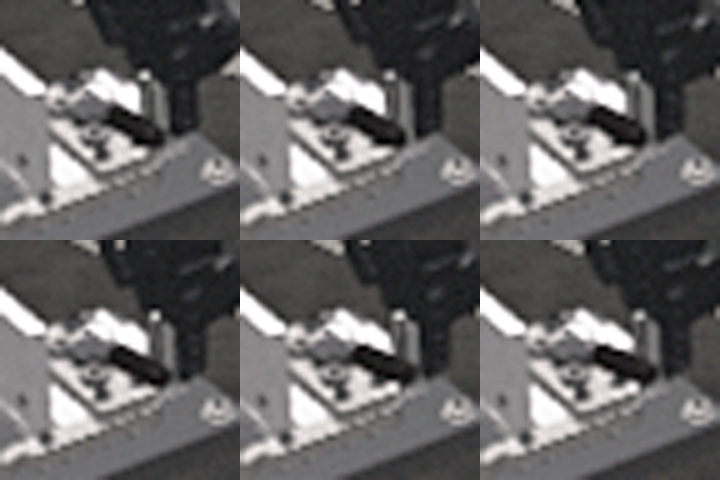

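Run:
```python
from h import *
b=load("pics/s_b.npz");d=load("pics/s_d.npz");a=load("pics/s_a.npz")
c=pix(a,np.array(jw(-1,5,81))).astype(int)
def roi(g,c,h=14): return cv2.cvtColor(g["image"],6)[c[1]-h:c[1]+h,c[0]-h:c[0]+h].astype(np.float32)
for nm,P in dict(webtop=(-1,15,78),webmid=(-7,0,45),base=(-70,-40,16)).items():
    c=pix(a,np.array(jw(*P))).astype(int)
    print(nm,c,"a->b",np.round(cv2.phaseCorrelate(roi(a,c),roi(b,c),cv2.createHanningWindow((28,28),5))[0],3),"a->d",np.round(cv2.phaseCorrelate(roi(a,c),roi(d,c),cv2.createHanningWindow((28,28),5))[0],3))
# web rear face tilt, from depth, before/after
for n in("scene4","scene5","s_a","s_b"):
    P=cloud(load(f"pics/{n}.npz")).reshape(-1,3);J=np.c_[(P[:,:2]-oj)@RJ,P[:,2]]*1000
    m=(abs(J[:,0]+7)<5)&(abs(J[:,1])<20)&(J[:,2]>28)&(J[:,2]<76);q=J[m]
    A=np.c_[q[:,1],q[:,2],np.ones(len(q))];s=np.linalg.lstsq(A,q[:,0],rcond=None)[0];print(n,len(q),"yaw,pitch deg",np.degrees(s[:2]).round(2),"x at z50",(s[1]*50+s[2]).round(2))
# top view: foot/web heights
P=cloud(load("pics/top5.npz")).reshape(-1,3);J=np.c_[(P[:,:2]-oj)@RJ,P[:,2]]*1000
for nm,(x0,x1,y0,y1) in dict(foot_front=(10,18,-20,20),foot_near=(3,10,-20,20),floor=(-70,-30,-20,20),webtop=(-6,1,-22,22),plate=(24,30,-22,-14)).items():
    m=(J[:,0]>x0)&(J[:,0]<x1)&(J[:,1]>y0)&(J[:,1]<y1);print(nm,m.sum(),np.median(J[m][:,2]).round(2))
```

```text
webtop [218 175] a->b [0.162 0.013] a->d [ 0.105 -0.07 ]
webmid [220 190] a->b [-0.027 -0.003] a->d [-0.014 -0.082]
base [206 216] a->b [-0.018  0.099] a->d [ 0.084 -0.008]
scene4 134 yaw,pitch deg [-0.02 -0.68] x at z50 -6.14
scene5 130 yaw,pitch deg [ 0.05 -0.05] x at z50 -6.04
s_a 130 yaw,pitch deg [0.33 0.17] x at z50 -5.99
s_b 128 yaw,pitch deg [ 0.34 -0.17] x at z50 -5.95
foot_front 67 25.01
foot_near 24 25.5
floor 348 17.12
webtop 74 82.05
plate 12 43.23
```

Run:
```python
from h import *
th=1.43
def snap(k):
    g=robot.grab_frame("scene");np.savez(f"pics/{k}.npz",**g);lev(g);return g
robot.move_straight(lp(th,d=0,z=57)[0],vel=.06);tool(th)   # to the end again (about 15-20 N)
robot.sleep(.2);tool(th)
robot.move_straight(lp(th,d=10.6,z=57)[0],vel=.02);tool(th)
robot.move_straight(lp(th,d=11.5,z=95)[0],vel=.1);tool(th)
snap("u0");robot.sleep(.3);snap("u1");t=robot.grab_frame("top");np.savez("pics/ut.npz",**t)
```

```text
t 50.06 r 52.77 d 8.75 z 59.1 Fn 19.66 Fu 2.23 Fz -12.06
 t 50.26 r 52.79 d 8.75 z 59.1 Fn 19.08 Fu 0.73 Fz -10.99
 t 50.94 r 52.05 d 10.24 z 57.0 Fn 0.91 Fu 1.17 Fz 0.93
 t 51.48 r 51.55 d 11.1 z 95.2 Fn 0.59 Fu 0.46 Fz -0.61
lever n 60 jig [ 44.8 -43.8] angle 1.417 dir 19.4
lever n 59 jig [ 46.1 -44. ] angle 1.388 dir 16.2
```

Run:
```python
from h import *
robot.move_straight(lp(1.43,d=11.5,z=150)[0],vel=.2)
robot.goto([.40,-.28,.25],[np.pi,0,yj-1.2]); st("away")
g=robot.grab_frame("scene");lev(g);np.savez("pics/scene7.npz",**g)
t=robot.grab_frame("top");np.savez("pics/top7.npz",**t)
def topl(t):
    im=t["image"].max(2);P=pix(t,np.array([jw(38+r*np.cos(1.5),-r*np.sin(1.5),z) for r,z in((26,53),(80,62))]))
    roi=np.zeros((420,560),np.uint8);cv2.line(roi,tuple(P[0].astype(int).tolist()),tuple(P[1].astype(int).tolist()),255,17)
    m=((im<75)*255).astype(np.uint8)&roi;nl,lab,s,c=cv2.connectedComponentsWithStats(m);i=1+np.argmax(s[1:,4]);v,u=np.nonzero(lab==i);x=cv2.fitLine(np.c_[u,v].astype(np.float32),2,0,.01,.01).ravel()
    j=(ray(t,c[i],.0575)[:2]-oj)@RJ*1000;print("top lever",s[i,4],np.degrees(np.arctan2(x[1],x[0])).round(1),np.arctan2(-j[1],j[0]-38).round(3))
topl(load("pics/top5.npz"));topl(t)
for n in("top0","top7"):
    f=load(f"pics/{n}.npz");v,u=np.mgrid[:420,:560];J=(ray(f,np.stack([u,v],-1).reshape(-1,2),.024)[:,:2]-oj)@RJ*1000
    m=(f["image"].min(2)>135).ravel()&(J[:,0]>-32)&(J[:,0]<-8.5)&(J[:,1]>10)&(J[:,1]<34);q=J[m];print(n,"bolt n",m.sum(),"y range",np.sort(q[:,1])[:4].round(1),q[:,1].max().round(1),"x",q[:,0].min().round(1),q[:,0].max().round(1))
cv2.imwrite("pics/c9.png",np.hstack([crop(load("pics/top0.npz"),150,180,70,80,5.6),crop(t,150,180,70,80,5.6)]))
```

```text
away t 53.71 jig xyz [ -35.8  -383.78] 249.51 yaw -82.07 F jig [-0.69  0.77] -0.45 op -0.002
lever n 56 jig [ 46.3 -44.3] angle 1.385 dir 18.3
top lever 75 6.1 1.41
top lever 73 6.6 1.41
top0 bolt n 31 y range [21.1 21.7 23.1 23.8] 33.5 x -22.0 -8.9
top7 bolt n 31 y range [21.1 21.7 23.1 23.8] 33.5 x -22.0 -8.9
```

View pics/c9.png

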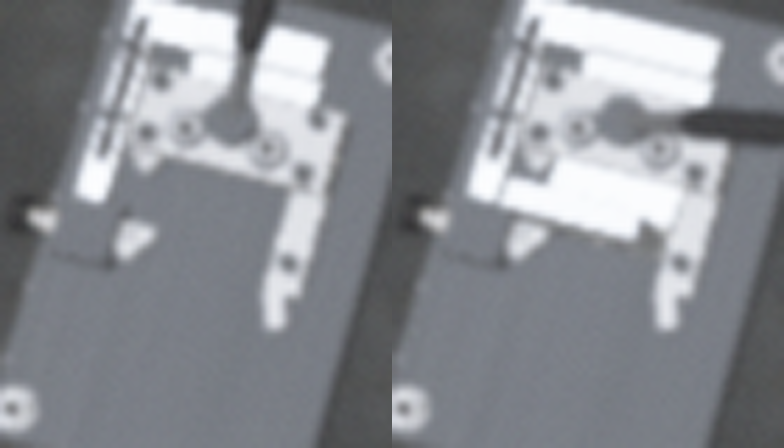

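Run:
```python
from h import *
print(robot.sense()["t"]);robot.close_job()
```

```text
53.8083
the job is handed in; nothing more can be done
```

I loaded and latched the large bracket and swung the clamp lever to its end stop. The lever did not stay there: it sprang back to about 1.39–1.46 rad each time I let go. I handed the job in at 53.8 s with the arm clear.

**Loading:** I set the foot on the open end and slid it in under the bush plate. It met the solid stop at about 13 N.

**Checks that passed:**
- **Latch:** a gentle pull back of about 4 N was held. The last top view shows the bolt tip at the same place as at the start, so it is fully out.
- **Seating:** the web stands square and flat, with its top about 65 mm above the floor.

**Checks that failed or disagreed:**
- **Lever:** under push it met a hard stop at about 1.58–1.60 rad by finger position. The cameras read about 1.56 there, so they may read slightly low. I pressed it home four times, with slow releases and once by lifting the fingers straight off, and it eased back every time. The rest angle did not change between looks, but I cannot say whether it counts as "at its end".
- **Finger force:** one of those lever pushes reached about 47 N horizontally, with about 32 N vertically. That was more than I intended; it was through the fingertips and below the 120 N wrist limit.
- **Tools around the jig:** I touched none of them knowingly, but I made no separate check at the end that they had not moved.

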